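Shut the valve, find which way the pot's cap unlocks, and hold the cap up

TASK

First close the valve of the small filter unit by turning its knob clockwise (seen from above) right to its end stop, then take the cap off the filter pot. Nobody knows whether this cap unlocks clockwise or anticlockwise, so try both ways without forcing it, turn it on to its stop the way it goes, and lift it straight out. Finish still holding the cap in the gripper, level, about 10 cm above the open pot; leave the valve shut and the mug, phone and label roll where they are.

Things in the scene. Friction and masses are not known exactly. Their poses are not given: they have to be found in the camera images.
- unit: The filter unit, fixed to the desk: dark base plate 110 x 270 x 10 mm carrying, at its +y end, a round bare-metal pot and, at its -y end, a grey valve block 64 x 64 mm, 85 mm high, joined by a low pipe. Origin: centre of the plate's underside, on the desk; z up, y along the plate from valve to pot. Pot axis at (0, +80) mm, valve axis at (0, -80) mm.
- pot_rim (a point): Centre of the pot's mouth, 90 mm above the desk, on the pot's axis; axes as the unit's. The pot is 68 mm across outside (73 mm at its rings).
- valve_grip (a point): Point to grip the valve's black knob: on its vertical turning axis, 122 mm above the desk. The knob has a disc 44 mm across and on it an upright grip bar 42 mm long, 14 mm thick, whose top is 7 mm above this point and whose foot (the disc) is 23 mm below it. x runs along the bar (turns with the knob), z up.
- valve (a joint): Angle of the valve knob, rad: grows as the knob turns clockwise seen from above; 1.6 is the shut end stop, 0 the fully open one. It starts between 0.2 and 1.0, turns stiffly (0.05 N m) and stays where it is left.
- cap_grip (a point): Grip point of the pot's loose black cap, on its axis, 36 mm above the rim it sits on (126 mm above the desk). The cap is a knurled disc 64 mm wide, 12 mm thick, with an upright grip bar 52 mm long, 14 mm thick; bar top 10 mm above this point, disc top 24 mm below. x runs along the bar, z up; at the start the bar lies along the unit's x (within 3 degrees).
- cap: The same cap, 0.08 to 0.17 kg; origin on its axis at rim height. Stem and two lugs reach 18 mm down, held by lips in the pot (2 mm lift). The wrong way it turns 9 degrees (0.15 rad) to a stop; the right way, which varies and cannot be seen, freely to a stop at 66 degrees (1.15 rad), and lifts straight out from 45 degrees (0.8 rad) on. Over 150 N between cap and unit is forcing it.
- mug: White mug, 79 x 114 x 89 mm, standing left of the unit; origin under it. A bystander: not to be moved.
- mobile: Black mobile phone lying flat, 148 x 72 x 8 mm, right of the unit; origin at the centre of its underside. A bystander.
- label_roll: Roll of white labels lying flat, 84 mm across, 38 mm high, behind the unit; origin at the centre of its underside. A bystander.
Things that resemble listed ones, but are neither listed nor needed, are in the scene too. Of the things shaped like the cap, the black one is meant.

How it is judged:
On the way, in this order (a step that is already met when the one before it is completed fails the run):
1. the valve is shut (within 0.08 rad of its stop) while the cap is still on the pot (value of joint valve above 1.52 rad and z of cap_grip in the frame of unit below 0.132 m), for 0.2 s.
2. the cap is clear of the pot, in the fingers (z of cap_grip in the frame of unit above 0.156 m and contact force between the fingers and cap above 1 N), for 0.2 s.
At the end, for the whole second after the job is handed in: The valve is within 0.08 rad of its shut stop; the cap is held still in the fingers, touching nothing of the unit, 60 to 160 mm above its seat and within 60 mm sideways of the pot's axis, tilted less than 0.3 rad (value of joint valve above 1.52 rad and z of cap_grip in the frame of unit between 0.186 and 0.286 m and horizontal distance between cap_grip and pot_rim below 0.06 m and angle between cap_grip's own z axis and vertical below 0.3 rad and contact force between the fingers and cap above 1 N and contact force between cap and unit below 0.1 N and linear speed of cap below 0.05 m/s); the arm keeps its last pose, push and grip.
It fails at once if the cap is forced: more than 150 N between cap and unit (contact force between cap and unit above 150 N).
It fails at once if the mug is moved by more than 30 mm (distance of mug from where it was at the start of the episode above 0.03 m).
It fails at once if the phone is moved by more than 30 mm (distance of mobile from where it was at the start of the episode above 0.03 m).
It fails at once if the label roll is moved by more than 30 mm (distance of label_roll from where it was at the start of the episode above 0.03 m).
It also fails if it takes over 48 s, if anything falls off the work surface, if the arm or the gripper's body presses on something with over 40 N, if the wrist force passes 120 N, or if a joint passes its speed limit or range.

ROBOT

A 6-joint arm with a two-finger parallel gripper is mounted at the origin on a cart in front of the work surface, level with it; the furniture and walls round the work are solid. World frame = base frame: x ahead of the robot, y to its left, z up, the work surface at z = 0. Lengths are in m, angles in rad, forces in N, time in s.
With the tool pointing down it reaches from about 0.425 to 0.95 m from the base axis. Payload 3.5 kg.
Tool frame: the origin (TCP) lies midway between the tips of the shut fingers; the grasp point (between the pads) lies 19 mm behind it (ctrl.pinch_z is the distance from the TCP to the grasp point, in m); z points along the fingers, y is the line along which they close (so a half turn about z gives the same grasp; the last joint's range is limited). The gripper opens to 85 mm and grips with 20 to 120 N. Pads are 22 mm wide; open, the fingers measure 114 mm over their backs; the gripper's body (76 mm by 85 mm) begins 54 mm behind the grasp point. The pads swing forward as they close: fully open they stand 13 mm farther back than shut.
Start: joints at [-1.386, 0.286, 1.577, -0, 1.279, -0.15], TCP at [0.222, -0.637, 0.231] pointing down, gripper open.
Joint ranges: [-2.77, 2.77], [-0.9, 2.22], [0.21, 2.48], [-1.53, 4.67], [0.24, 2.81], [-2.84, 2.84]. Speed limits (rad/s): [2.79, 2.79, 3.14, 3.14, 3.14, 3.14].

INTERFACE

Orientations are given as a unit quaternion [x, y, z, w].
In Python, from plant import get_state, viewer, sign_off, ctrl gives the robot as it stands. The module is installed in compiled form; this text tells all that it offers.
- The arm moves only by the shell command python3 -m handwheel 'ROWS' [FORCE]. ROWS is JSON, a list that holds one entry, the list of rows, each a list of 5 numbers: the finger opening in m, from 0 to 0.0854, then the shift along the tool's x, y, z in m, then the turn about the tool's z in degrees. In form: [[[claw, x, y, z, spin], ...]]. A call has 1 to 12 rows; each row shifts and turns the commanded pose from where the row before left it, along the tool's axes as they then stand; what a row does not reach is not made up. A row lasts 1/12 s, in which the tool goes at most 41.7 mm and 7.16 degrees, less where a joint would pass 70% of its speed; a pose out of reach is approached as far as the arm can. A call is refused whole if a number of a shift passes 0.0417 or a number of a turn 7.16, either way. A call with a gripper value outside its range is refused whole. The fingers move at their own pace and stop on an object; FORCE is the grip in N (left out, the last holds). Time passes only in rows, so rows that do not move let the fingers close. It gives the time, the measured TCP pose, the force, the opening and the grip force at its end, in the units of the state.
- get_state(): the state, without advancing time (a new reading comes with each control period).
- viewer.read_camera(name): name is "scene" or "top" or "wrist"; returns the picture (420x560x3 uint8, blue, green, red); there is no depth.
- viewer.camera_params(name): a dict with "fov_y" (degrees; the focal length in pixels is half the picture's height over the tangent of half this angle, whatever the lens; pixels are square), "cx", "cy" (the principal point, pixels), "xyz" and "attitude" of the camera in the world; the wrist camera has in their place "hand_eye" (4x4, takes a point from camera to tool coordinates, whose origin is the TCP and whose axes are the flange's). Camera axes: x right, y up, looking along -z (the intrinsics and any distortion apply to the point x, -y, -z); pixel columns grow to the right and rows downward; lengths in m; the calibration is good to about 2 mm. A picture is of the moment at which its call begins: read the wrist's pose just before it. camera_params takes no time and is no camera call.
- sign_off(): hands the job in; it is judged then, once.
Trained networks look in the newest picture that a camera, given by its name, has taken for a name from the list of things; names that differ only in an ending like _2 or _b are one class to them, and where a whole thing is asked for, a point or a joint stands for the part that bears it (a point fixed in the world has none). Each returns a list of dicts, best first, with "confidence" (0 to 1); they miss things now and then, are a little off and sometimes report something else, mostly with a low value. They report only what shows in the picture. A call takes as long as a camera call. They do not tell look-alikes from the thing itself.
- viewer.look_for(camera, name): "extent" ([left, top, width, height] as shares, 0 to 1, of the picture: columns of its width, rows of its height, round what is visible of it).
- viewer.outline_of(camera, name): "mask" (420x560 bool, what is visible of it) and "extent" ([left, top, width, height] as shares, 0 to 1, of the picture: columns of its width, rows of its height, round what is visible of it).
- viewer.pinpoint(camera, name): "xy" ([column, row] as shares, 0 to 1, of the picture: columns of its width, rows of its height: a listed point, or the origin of a listed thing).
The state is a dict: "time": time; "qpos": joint angles; "dq": joint speeds; "joint_efforts": joint torques, N m; "eef_pos": TCP position; "tcp_rot": TCP orientation; "contact_force": force on the tool from outside, world axes, zero at the start; "wrist_torque": the same for the moment, N m; "opening": opening from 0.0 (shut) to 1.0 (fully open); "finger_force": force on a finger pad.
Only numpy, scipy, OpenCV 4.12 (cv2) and the standard library are available. Lean on these libraries where they do the work, as an engineer would, in place of code of your own. Each camera call takes 0.05 s, during which the arm holds its last target. There are 200 camera calls.

## Working session

There is one attempt and no reset: what is moved stays moved. The work goes in short steps, Python scripts to look and compute and a shell command to move; the robot and the scene stay as the last step left them, time stands still between calls to the robot, and variables do not carry over. Pictures are saved under pics/ and viewed, at most 10 in all, crops included, and the job is handed in when it is done.

```bash
mkdir -p pics; cat > h.py <<'E'
import numpy as np, cv2
from scipy.spatial.transform import Rotation as R
from plant import get_state, viewer, ctrl
H,W=420,560
def cam(name):
    p=viewer.camera_params(name); f=H/2/np.tan(np.radians(p['fov_y'])/2)
    if 'hand_eye' in p:
        s=get_state(); T=np.eye(4); T[:3,:3]=R.from_quat(s['tcp_rot']).as_matrix(); T[:3,3]=s['eef_pos']
        M=T@np.array(p['hand_eye'])
    else:
        M=np.eye(4); a=np.array(p['attitude'],float)
        M[:3,:3]=R.from_quat(a).as_matrix() if a.size==4 else a.reshape(3,3); M[:3,3]=p['xyz']
    return f,p['cx'],p['cy'],M
def ray(c,u,v,z):
    f,cx,cy,M=c; d=M[:3,:3]@np.array([(u-cx)/f,-(v-cy)/f,-1]); o=M[:3,3]
    return o+d*(z-o[2])/d[2]
def proj(c,P):
    f,cx,cy,M=c; q=M[:3,:3].T@(np.array(P)-M[:3,3]); return cx+f*q[0]/-q[2], cy-f*q[1]/-q[2]
E
python3 - <<'E'
from h import *
s=get_state(); print(s, ctrl.pinch_z)
for n in ("scene","top"):
    print(n,viewer.camera_params(n)); im=viewer.read_camera(n); cv2.imwrite(f"pics/{n}0.png",im)
    c=cam(n)
    for t,z in (("pot_rim",.09),("valve_grip",.122),("cap_grip",.126),("unit",0),("mug",0),("mobile",0),("label_roll",0)):
        for d in viewer.pinpoint(n,t)[:3]:
            u,v=d['xy'][0]*W,d['xy'][1]*H; print(n,t,round(d['confidence'],2),round(u),round(v),ray(c,u,v,z).round(3))
print(viewer.camera_params("wrist"))
E
```

```text
{'time': 0.0, 'qpos': array([-1.38597791e+00,  2.87226827e-01,  1.57818070e+00,  2.29793499e-05,
        1.27861549e+00, -1.49979079e-01]), 'dq': array([ 0.00102826,  0.00031728, -0.00103803,  0.00053627,  0.00057282,
        0.00112793]), 'joint_efforts': array([ 7.15149071e-06, -4.05982876e+01, -2.92628074e+01, -1.43885995e-04,
        5.71145807e-03, -6.41840884e-06]), 'eef_pos': array([ 0.22171356, -0.63684744,  0.22990441]), 'tcp_rot': array([ 9.86021343e-01,  1.66614625e-01, -1.01699581e-05, -1.21518820e-03]), 'contact_force': array([0.03467844, 0.29682719, 0.25389318]), 'wrist_torque': array([-0.01157495, -0.02717535, -0.02514857]), 'finger_force': 0.0, 'opening': 1.0002995277070934} 0.0187
scene {'fov_y': 43.58112584898694, 'cx': 273.7987898320806, 'cy': 193.48571879816473, 'xyz': array([-0.2414703 ,  0.61673385,  1.27841164]), 'attitude': array([-0.1489921 ,  0.31036854,  0.84032119, -0.41872786])}
scene pot_rim 0.59 218 228 [0.546 0.2   0.09 ]
scene pot_rim 0.56 216 212 [0.597 0.174 0.09 ]
scene valve_grip 0.54 242 231 [0.477 0.167 0.122]
scene valve_grip 0.52 270 199 [0.52
[... 693 characters left out ...]

top cap_grip 0.8 194 265 [0.461 0.325 0.126]
top cap_grip 0.75 201 209 [0.673 0.249 0.126]
top unit 0.59 246 249 [0.549 0.131 0.   ]
top mug 0.94 155 264 [0.597 0.446 0.   ]
top mobile 0.59 248 249 [0.547 0.125 0.   ]
top label_roll 0.94 245 217 [0.691 0.093 0.   ]
{'fov_y': 69.6814124378569, 'cx': 280.59018789203975, 'cy': 210.70110969711072, 'hand_eye': array([[ 1.45727455e-03,  9.60259414e-01,  2.79105238e-01,
         7.02288428e-02],
       [ 9.99998758e-01, -1.23175369e-03, -9.83391300e-04,
        -6.04711204e-04],
       [-6.00521847e-04,  2.79106324e-01, -9.60260016e-01,
        -1.40605007e-01],
       [ 0.00000000e+00,  0.00000000e+00,  0.00000000e+00,
         1.00000000e+00]])}
```

```bash
python3 - <<'E'
import cv2,numpy as np
a=cv2.imread("pics/scene0.png")[130:330,110:390]; b=cv2.imread("pics/top0.png")[150:310,120:344]
a=cv2.resize(a,(400,286),interpolation=3);b=cv2.resize(b,(400,286),interpolation=3)
cv2.imwrite("pics/both.png",cv2.resize(np.hstack([a,b]),(800,286)))
cv2.imwrite("pics/topc.png",cv2.resize(cv2.imread("pics/top0.png")[180:300,130:310],(800,533),interpolation=2))
E
```

```text
(no output)
```

View pics/scene0.png

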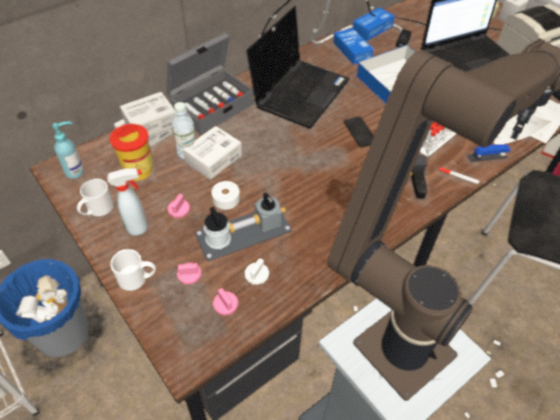

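View pics/topc.png

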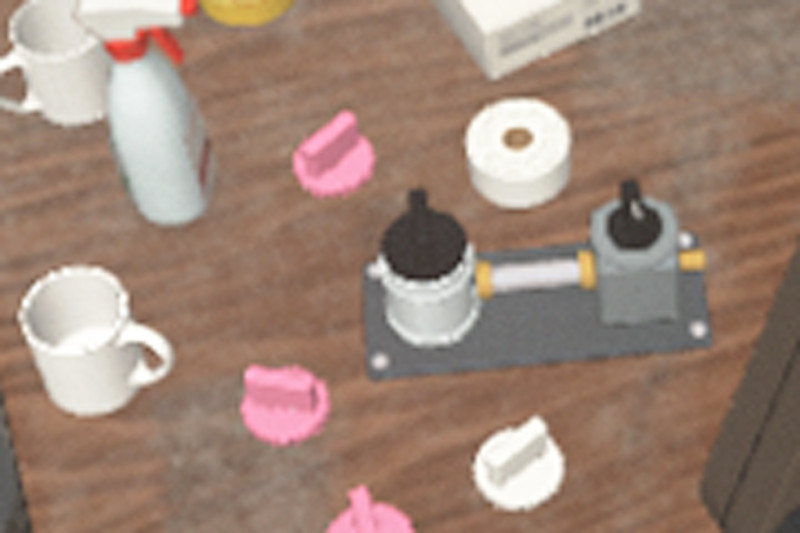

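The black cap on the pot is at scene (216,212) and the valve knob at (268,200). The things that could be taken for the cap are pink at (178,207), (188,271) and (226,302), and white at (257,272). By the description I choose the black one on the pot. I'll go above the unit and check up close.

```bash
python3 -m handwheel '[[[0.0854,0.0257,-0.0267,-0.003,0],[0.0854,0.0257,-0.0267,-0.003,0],[0.0854,0.0257,-0.0267,-0.003,0],[0.0854,0.0257,-0.0267,-0.003,0],[0.0854,0.0257,-0.0267,-0.003,0],[0.0854,0.0257,-0.0267,-0.003,0],[0.0854,0.0257,-0.0267,-0.003,0],[0.0854,0.0257,-0.0267,-0.003,0],[0.0854,0.0257,-0.0267,-0.003,0],[0.0854,0.0257,-0.0267,-0.003,0]]]' && python3 -m handwheel '[[[0.0854,0.0257,-0.0267,-0.003,0],[0.0854,0.0257,-0.0267,-0.003,0],[0.0854,0.0257,-0.0267,-0.003,0],[0.0854,0.0257,-0.0267,-0.003,0],[0.0854,0.0257,-0.0267,-0.003,0],[0.0854,0.0257,-0.0267,-0.003,0],[0.0854,0.0257,-0.0267,-0.003,0],[0.0854,0.0257,-0.0267,-0.003,0],[0.0854,0.0257,-0.0267,-0.003,0],[0.0854,0.0257,-0.0267,-0.003,0],[0.0854,0,0,0,0],[0.0854,0,0,0,0]]]'
cat > look.py <<'E'
from h import *; import sys
n=sys.argv[1]; c=cam("wrist"); im=viewer.read_camera("wrist"); cv2.imwrite(f"pics/{n}.png",im)
s=get_state(); print(s['eef_pos'].round(4),s['qpos'].round(2),R.from_quat(s['tcp_rot']).as_matrix()[:2,0].round(3))
for t,z in (("pot_rim",.09),("valve_grip",.122),("cap_grip",.126),("unit",0)):
    for d in viewer.pinpoint("wrist",t)[:3]:
        u,v=d['xy'][0]*W,d['xy'][1]*H; print(t,round(d['confidence'],2),round(u),round(v),ray(c,u,v,z).round(4))
E
python3 look.py w1
```

```text
time: 1.63
eef_pos: [0.3772, -0.2992, 0.2618]
tcp_rot: [0.986, 0.166, 0.0, 0.0]
contact_force: [0.9, -0.6, -0.3]
opening: 0.999
finger_force: 0.0
time: 2.63
eef_pos: [0.5321, 0.0374, 0.2915]
tcp_rot: [0.986, 0.168, 0.0, 0.0]
contact_force: [-0.2, -0.2, 0.0]
opening: 0.999
finger_force: 0.0
[0.5317 0.0362 0.2912] [-0.12 -0.07  1.86 -0.    1.36  1.11] [0.944 0.33 ]
valve_grip 0.9 278 194 [0.5294 0.0392 0.122 ]
cap_grip 0.9 149 241 [0.4338 0.1547 0.126 ]
cap_grip 0.76 138 109 [0.5649 0.1946 0.126 ]
cap_grip 0.73 58 230 [0.4145 0.2504 0.126 ]
unit 0.59 232 143 [0.5501 0.1156 0.    ]
```

View pics/w1.png

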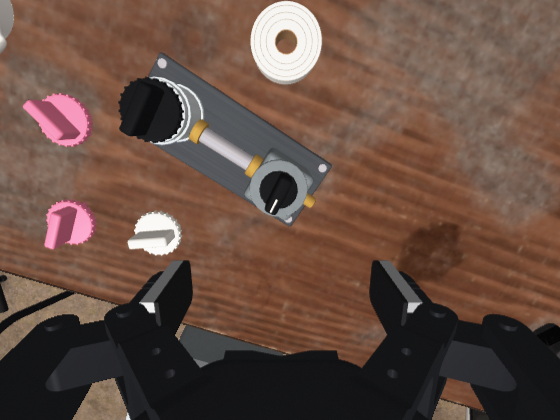

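The wrist view shows the valve knob at (278,194) with its bar tilted, the black cap on the pot at (150,105), and the pink and white decoys to the left at (60,120), (68,222) and (157,235). The cap to valve distance comes out at 159 mm against 160 expected. Now a close crop of both bars.

```bash
python3 - <<'E'
import cv2,numpy as np
a=cv2.imread("pics/w1.png"); f=lambda c:cv2.convertScaleAbs(cv2.resize(c,(400,400),interpolation=2),alpha=1.8,beta=30)
cv2.imwrite("pics/w1c.png",np.hstack([f(a[154:234,238:318]),f(a[65:155,110:200])]))
E
```

```text
(no output)
```

View pics/w1c.png

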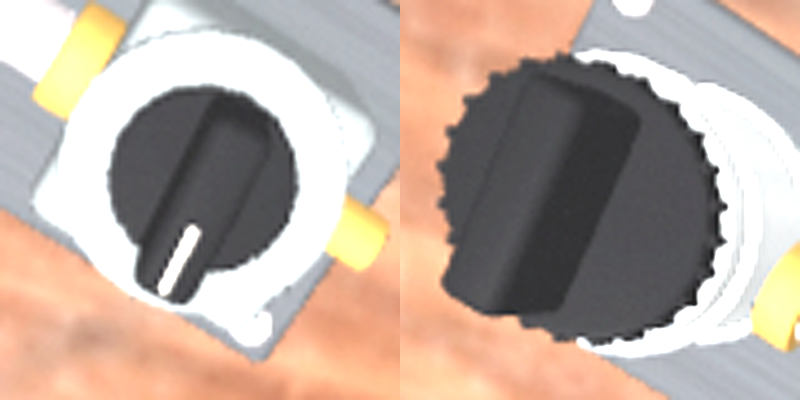

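```bash
python3 - <<'E'
from h import *
c=cam("wrist")
g=lambda a,b,z:(lambda d:print(np.degrees(np.arctan2(d[1],d[0])).round(1),np.linalg.norm(d[:2]).round(4),((ray(c,*a,z)+ray(c,*b,z))/2).round(4)))(ray(c,*b,z)-ray(c,*a,z))
v=lambda x,y:(238+x/5,154+y/5); k=lambda x,y:(110+(x-400)/4.444,65+y/4.444)
g(v(137,270),v(205,100),.129); g(v(160,295),v(245,110),.129)
g(k(445,275),k(530,80),.136); g(k(480,310),k(560,80),.136)
# plate screws far corners, z=.01
A,B,C=ray(c,162,63,.01),ray(c,323,169,.01),ray(c,289,219,.01)
d=A-B; print('unit yaw',np.degrees(np.arctan2(-d[0],d[1])), np.linalg.norm(d))
E
```

```text
-2.6 0.0384 [0.5312 0.0441 0.129 ]
-5.1 0.0428 [0.5298 0.0368 0.129 ]
-11.8 0.0448 [0.5665 0.1953 0.136 ]
-7.4 0.051 [0.5652 0.1882 0.136 ]
unit yaw -13.567434296408292 0.2501645602859975
```

Valve knob is at (0.530, 0.038) with its bar at about -5°, the unit's yaw is about -13°. I take the half-turned grasp (tool x at about 175°), so the last joint has room for the clockwise turn.

```bash
python3 -m handwheel '[[[0.0854,0,0,0,-7.1],[0.0854,0,0,0,-7.1],[0.0854,0,0,0,-7.1],[0.0854,0,0,0,-7.1],[0.0854,0,0,0,-7.1],[0.0854,0,0,0,-7.1],[0.0854,0,0,0,-7.1],[0.0854,0,0,0,-7.1],[0.0854,0,0,0,-7.1],[0.0854,0,0,0,-7.1],[0.0854,0,0,0,-7.1],[0.0854,0,0,0,-7.1]]]' >/dev/null; python3 -m handwheel '[[[0.0854,0,0,0,-7.1],[0.0854,0,0,0,-7.1],[0.0854,0,0,0,-7.1],[0.0854,0,0,0,-7.1],[0.0854,0,0,0,-7.1],[0.0854,0,0,0,-7.1],[0.0854,0,0,0,-7.1],[0.0854,0,0,0,-7.1],[0.0854,0,0,0,-7.1],[0.0854,0,0,0,-6.6],[0.0854,0,0,0,0],[0.0854,0,0,0,0]]]'
python3 look.py w2
cat > go.py <<'E'
from h import *; import sys
x,y,z,phi=map(float,sys.argv[1:5]); s=get_state(); M=R.from_quat(s['tcp_rot']).as_matrix()
p=np.degrees(np.arctan2(M[1,0],M[0,0])); print('tool shift',(M.T@(np.array([x,y,z])-s['eef_pos'])).round(4),'phi',p.round(1),'spin',((p-phi+180)%360-180).round(1))
E
python3 go.py .530 .038 .104 175
```

```text
time: 4.88
eef_pos: [0.5316, 0.0348, 0.2914]
tcp_rot: [0.047, 0.999, -0.0, 0.0]
contact_force: [0.7, -0.4, -0.3]
opening: 0.997
finger_force: 0.0
[0.5317 0.035  0.2914] [-0.12 -0.07  1.86 -0.    1.36 -1.6 ] [-0.996  0.093]
pot_rim 0.55 419 200 [0.5615 0.1952 0.09  ]
cap_grip 0.86 429 301 [0.6731 0.1942 0.126 ]
cap_grip 0.67 394 56 [0.4109 0.1508 0.126 ]
cap_grip 0.64 436 212 [0.5658 0.1966 0.126 ]
tool shift [0.002  0.0023 0.1873] phi 174.8 spin -0.2
```

View pics/w2.png

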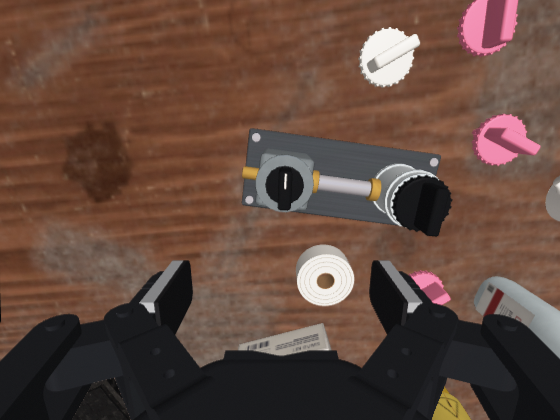

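The bar is upright in the picture at about (285,187), so it is aligned with the tool. Descending on the valve and closing gently.

```bash
python3 - <<'E'
from h import *
c=cam("wrist"); print(ray(c,285,187,.122),ray(c,285,184,.129))
E
python3 -m handwheel '[[[0.0854,0.002,0.0025,0.035,0],[0.0854,0,0,0.035,0],[0.0854,0,0,0.035,0],[0.0854,0,0,0.035,0],[0.0854,0,0,0.03,0],[0.0854,0,0,0.016,0],[0.0854,0,0,0,0],[0.03,0,0,0,0],[0.03,0,0,0,0],[0.03,0,0,0,0],[0.03,0,0,0,0],[0.03,0,0,0,0]]]' 40
```

```text
[0.52478711 0.04100716 0.122     ] [0.52023471 0.04130251 0.129     ]
time: 6.13
eef_pos: [0.531, 0.0383, 0.1069]
tcp_rot: [0.045, 0.999, -0.0, 0.001]
contact_force: [0.4, -0.1, 0.7]
opening: 0.353
finger_force: 0.0
```

```bash
python3 -m handwheel '[[[0.03,0.003,-0.001,0.002,0],[0,0,0,0,0],[0,0,0,0,0],[0,0,0,0,0],[0,0,0,0,0]]]' 40; python3 -m handwheel '[[[0,0,0,0,3],[0,0,0,0,5],[0,0,0,0,5],[0,0,0,0,5],[0,0,0,0,5],[0,0,0,0,0]]]';python3 -c "
from h import *;print(get_state()['wrist_torque'])"; python3 go.py .527 .038 .105 175
```

```text
time: 6.55
eef_pos: [0.5264, 0.0392, 0.1036]
tcp_rot: [0.045, 0.999, 0.002, -0.001]
contact_force: [-1.4, 4.8, 2.4]
opening: 0.155
finger_force: 41.0
time: 7.05
eef_pos: [0.5266, 0.0401, 0.1036]
tcp_rot: [0.245, 0.97, 0.002, -0.001]
contact_force: [-1.2, 8.0, 0.9]
opening: 0.154
finger_force: 40.9
[ 1.12548832  0.12895175 -0.02662603]
tool shift [-0.0014 -0.0017 -0.0014] phi 151.6 spin -23.4
```

```bash
cat > t.py <<'E'
from h import *
s=get_state(); M=R.from_quat(s['tcp_rot']).as_matrix()
print('t',s['time'],'phi',np.degrees(np.arctan2(M[1,0],M[0,0])).round(1),'F',s['contact_force'].round(1),'T',s['wrist_torque'].round(2),'op',round(float(s['opening']),3),'p',s['eef_pos'].round(4),'ff',s['finger_force'])
E
python3 -m handwheel '[[[0,0,0,0,5],[0,0,0,0,5],[0,0,0,0,0]]]'>/dev/null; python3 t.py; python3 -m handwheel '[[[0,0,0,0,5],[0,0,0,0,5],[0,0,0,0,0]]]'>/dev/null; python3 t.py;python3 -m handwheel '[[[0,0,0,0,4],[0,0,0,0,4],[0,0,0,0,0]]]'>/dev/null; python3 t.py
```

```text
t 7.3 phi 141.6 F [0.3 9.5 1.4] T [ 1.36  0.01 -0.04] op 0.152 p [0.5269 0.0405 0.1036] ff 40.85411846637726
t 7.55 phi 131.6 F [ 1.8 10.2  1. ] T [ 1.55 -0.16 -0.03] op 0.156 p [0.5271 0.0408 0.1036] ff 40.75107514858246
t 7.8 phi 123.6 F [ 2.2 11.5  0.9] T [ 1.64 -0.3  -0.02] op 0.15 p [0.5274 0.0411 0.1036] ff 40.65057814121246
```

```bash
python3 -m handwheel '[[[0,0.0025,0.0016,0,4],[0,0,0,0,4],[0,0,0,0,0]]]'>/dev/null; python3 t.py; python3 -m handwheel '[[[0,0,0,0,4],[0,0,0,0,4],[0,0,0,0,0]]]'>/dev/null; python3 t.py;python3 -m handwheel '[[[0,0,0,0,4],[0,0,0,0,4],[0,0,0,0,0]]]'>/dev/null; python3 t.py
```

```text
t 8.05 phi 116.2 F [0.9 5.2 0.2] T [ 0.85 -0.25  1.48] op 0.155 p [0.5273 0.0416 0.1037] ff 74.33352470397949
t 8.3 phi 109.1 F [2.  7.  1.8] T [ 1.24 -0.27  4.36] op 0.158 p [0.5273 0.0416 0.1039] ff 155.38431940600276
t 8.55 phi 101.9 F [3.8 7.5 0.9] T [ 1.55 -0.25  7.03] op 0.16 p [0.5275 0.0412 0.104 ] ff 251.86402182094753
```

Stop met at about φ=116 (59° turned, torque now building). Easing back to a slight pressing torque, then opening and rising.

```bash
python3 -m handwheel '[[[0,0,0,0,-6],[0,0,0,0,-5],[0,0,0,0,0]]]'>/dev/null; python3 t.py; python3 -m handwheel '[[[0.04,0,0,0,0],[0.0854,0,0,0,0],[0.0854,0,0,0,0],[0.0854,0,0,0,0],[0.0854,0,0,0,0],[0.0854,0,0,-0.03,0],[0.0854,0,0,-0.04,0],[0.0854,0,0,-0.04,0],[0.0854,0,0,-0.04,0],[0.0854,0,0,-0.03,0],[0.0854,0,0,0,0]]]'; python3 t.py; python3 look.py w3
```

```text
t 8.8 phi 111.6 F [4.1 3.6 0.3] T [ 0.9  -0.3   2.45] op 0.157 p [0.5275 0.0412 0.1038] ff 122.96530149978935
time: 9.72
eef_pos: [0.5303, 0.0401, 0.2925]
tcp_rot: [0.568, 0.823, 0.004, 0.007]
contact_force: [0.0, -0.5, 1.0]
opening: 0.999
finger_force: 0.0
t 9.7167 phi 110.8 F [ 0.  -0.5  1. ] T [-0.01  0.02 -0.03] op 0.999 p [0.5303 0.0401 0.2925] ff 0.0
[0.529  0.0402 0.2885] [-0.12 -0.08  1.87  0.    1.34 -0.48] [-0.355  0.935]
valve_grip 0.92 277 192 [0.5288 0.0395 0.122 ]
cap_grip 0.76 372 52 [0.5633 0.1952 0.126 ]
cap_grip 0.65 488 87 [0.68   0.2071 0.126 ]
cap_grip 0.59 209 25 [0.4173 0.162  0.126 ]
unit 0.56 308 124 [0.5448 0.1183 0.    ]
```

View pics/w3.png

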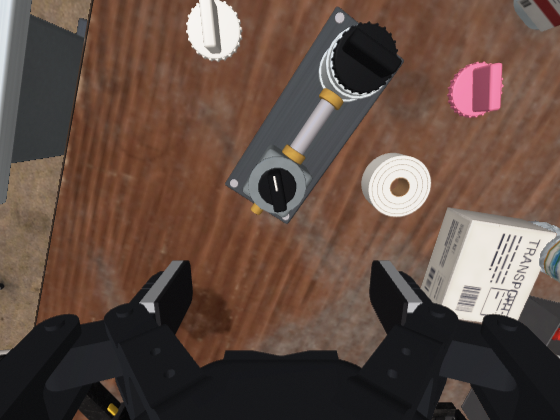

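```bash
python3 - <<'E'
import cv2,numpy as np
a=cv2.imread("pics/w3.png")[154:224,242:312]
b=cv2.convertScaleAbs(cv2.resize(a,(560,560),interpolation=2),alpha=2,beta=30); cv2.imwrite("pics/w3c.png",b)
from h import *; c=cam("wrist")
m=(cv2.imread("pics/w3.png")[165:195,265:290].min(2)>110); print((m*1)[5:,5:20])
E
```

```text
[[0 0 0 0 0 0 0 0 0 0 0 0 0 0 0]
 [0 0 0 0 0 0 0 0 0 0 0 0 0 0 0]
 [0 0 0 0 0 0 0 0 0 0 0 0 0 0 0]
 [0 0 0 0 0 0 0 0 0 0 0 0 0 0 0]
 [0 0 0 0 0 0 0 0 0 0 0 0 0 0 0]
 [0 0 0 0 0 0 0 0 0 0 0 0 0 0 0]
 [0 0 0 1 1 0 0 0 0 0 0 0 0 0 0]
 [0 0 0 1 1 0 0 0 0 0 0 0 0 0 0]
 [0 0 0 1 1 1 0 0 0 0 0 0 0 0 0]
 [0 0 0 1 1 1 0 0 0 0 0 0 0 0 0]
 [0 0 0 0 1 1 0 0 0 0 0 0 0 0 0]
 [0 0 0 0 1 1 0 0 0 0 0 0 0 0 0]
 [0 0 0 0 1 1 0 0 0 0 0 0 0 0 0]
 [0 0 0 0 1 1 1 0 0 0 0 0 0 0 0]
 [0 0 0 0 1 1 1 0 0 0 0 0 0 0 0]
 [0 0 0 0 0 1 1 0 0 0 0 0 0 0 0]
 [0 0 0 0 0 1 1 0 0 0 0 0 0 0 0]
 [0 0 0 0 0 1 1 0 0 0 0 0 0 0 0]
 [0 0 0 0 0 1 1 1 0 0 0 0 0 0 0]
 [0 0 0 0 0 1 1 1 0 0 0 0 0 0 0]
 [0 0 0 0 0 0 1 1 0 0 0 0 0 0 0]
 [0 0 0 0 0 0 0 0 0 0 0 0 0 0 0]
 [0 0 0 0 0 0 0 0 0 0 0 0 0 0 0]
 [0 0 0 0 0 0 0 0 0 0 0 0 0 0 0]
 [0 0 0 0 0 0 0 0 0 0 0 0 0 0 0]]
```

View pics/w3c.png

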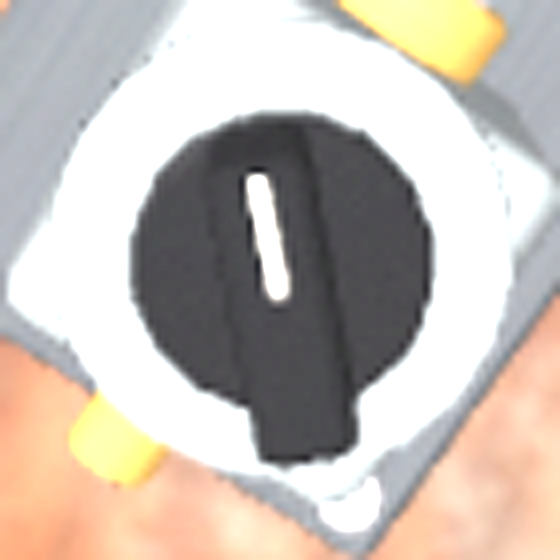

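Bar pointer runs from (258,178) to (282,297) in the crop, so the bar is at about 122°. That is 53° turned, plus the rise in torque at the stop, so the valve is shut. Next the cap.

```bash
python3 go.py .564 .1965 .20 167.5
```

```text
tool shift [0.1319 0.0914 0.0809] phi 110.8 spin -56.7
```

```bash
python3 -m handwheel '[[[0.0854,0.0264,0.0183,0,0],[0.0854,0.0264,0.0183,0,0],[0.0854,0.0264,0.0183,0,0],[0.0854,0.0264,0.0183,0,0],[0.0854,0.0264,0.0183,0,0],[0.0854,0,0,0.02,-7.1],[0.0854,0,0,0.02,-7.1],[0.0854,0,0,0.02,-7.1],[0.0854,0,0,0.01,-7.1],[0.0854,0,0,0,-7.1],[0.0854,0,0,0,-7.1],[0.0854,0,0,0,-7.1]]]'>/dev/null; python3 -m handwheel '[[[0.0854,0,0,0,-7],[0.0854,0,0,0,0],[0.0854,0,0,0,0]]]'; python3 look.py w4; python3 go.py .564 .1965 .108 167.5
```

```text
time: 11.22
eef_pos: [0.5644, 0.1964, 0.2113]
tcp_rot: [0.11, 0.994, -0.0, -0.002]
contact_force: [-0.4, 0.2, 0.6]
opening: 1.0
finger_force: 0.0
[0.5646 0.1964 0.2117] [ 0.17  0.14  1.79  0.    1.22 -1.19] [-0.976  0.218]
valve_grip 0.65 81 215 [0.5287 0.0415 0.122 ]
cap_grip 0.89 280 218 [0.5636 0.1961 0.126 ]
cap_grip 0.84 220 21 [0.4222 0.1871 0.126 ]
cap_grip 0.8 403 113 [0.5066 0.2989 0.126 ]
unit 0.81 214 185 [0.546  0.1199 0.    ]
tool shift [ 0.0011 -0.0003  0.105 ] phi 167.5 spin 0.0
```

View pics/w4.png

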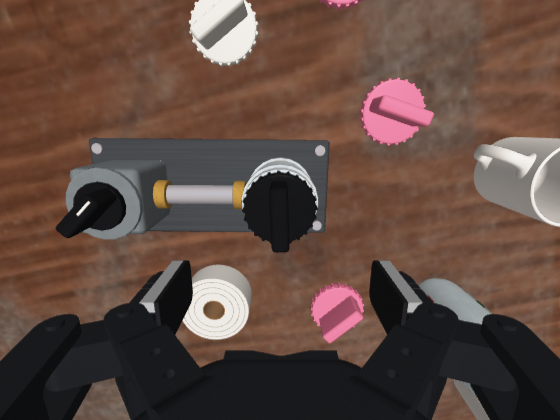

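The black cap is at (280,218) with its bar upright, so it is aligned and centred to within 1 mm. Descending and gripping.

```bash
python3 -m handwheel '[[[0.0854,0.001,0,0.035,0],[0.0854,0,0,0.035,0],[0.0854,0,0,0.025,0],[0.0854,0,0,0.008,0],[0.03,0,0,0,0],[0.03,0,0,0,0],[0.03,0,0,0,0],[0.03,0,0,0,0],[0,0,0,0,0],[0,0,0,0,0],[0,0,0,0,0],[0,0,0,0,0]]]' 40 >/dev/null; python3 t.py; python3 -m handwheel '[[[0,0,0,0,0],[0,0,0,0,0]]]'>/dev/null; python3 t.py
```

```text
t 12.4667 phi 167.6 F [ 0.  -0.9  5.7] T [-0.21  0.18 -0.  ] op 0.159 p [0.5653 0.1968 0.112 ] ff 40.183666348457336
t 12.6333 phi 167.6 F [-0.2 -0.9  6.5] T [-0.19  0.14  0.05] op 0.157 p [0.5654 0.1968 0.112 ] ff 40.23079812526703
```

```bash
python3 -m handwheel '[[[0,0,0,-0.002,0],[0,0,0,0,3],[0,0,0,0,3],[0,0,0,0,0]]]'>/dev/null; python3 t.py; python3 -m handwheel '[[[0,0,0,0,2],[0,0,0,0,2],[0,0,0,0,0]]]'>/dev/null; python3 t.py
```

```text
t 12.9667 phi 161.5 F [ 0.3 -1.7  1. ] T [-0.48 -0.06  0.  ] op 0.157 p [0.5643 0.1962 0.1121] ff 39.641135931015015
t 13.2167 phi 157.7 F [-1.  -3.4  2.5] T [-0.82  0.24  0.32] op 0.156 p [0.5639 0.1958 0.1122] ff 39.94001805782318
```

```bash
python3 -m handwheel '[[[0,0,0,0,1.5],[0,0,0,0,0]]]'>/dev/null; python3 t.py;
```

```text
t 13.3833 phi 156.4 F [-1.4 -5.8  2.5] T [-0.96  0.2   0.97] op 0.154 p [0.564  0.1958 0.1122] ff 44.840980768203735
```

Clockwise stops at about 10° with rising torque, so that is the wrong way. Turning anticlockwise.

```bash
python3 -m handwheel '[[[0,0,0,0,-4],[0,0,0,0,-4],[0,0,0,0,-4],[0,0,0,0,-4],[0,0,0,0,-4],[0,0,0,0,-3],[0,0,0,0,0]]]'>/dev/null; python3 t.py; python3 -m handwheel '[[[0,0,0,0,-3],[0,0,0,0,-3],[0,0,0,0,0]]]'>/dev/null; python3 t.py;  python3 -m handwheel '[[[0,0,0,0,-4],[0,0,0,0,-4],[0,0,0,0,-4],[0,0,0,0,0]]]'>/dev/null; python3 t.py
```

```text
t 13.9667 phi 179.1 F [ 2.3  0.  -1.3] T [-0.04 -0.46 -0.02] op 0.156 p [0.565  0.1975 0.1121] ff 39.33095633983612
t 14.2167 phi -175.0 F [ 2.6 -0.4 -1.3] T [-0.06 -0.49 -0.02] op 0.156 p [0.5649 0.1973 0.1122] ff 39.308409690856934
t 14.55 phi -163.0 F [ 2.3  0.2 -1.6] T [-0.05 -0.52  0.01] op 0.154 p [0.5649 0.1971 0.1123] ff 39.31863069534302
```

It turns freely past 9°; I turn on to the stop.

```bash
python3 -m handwheel '[[[0,0,0,0,-4],[0,0,0,0,-4],[0,0,0,0,-4],[0,0,0,0,-4],[0,0,0,0,-4],[0,0,0,0,-4],[0,0,0,0,-4],[0,0,0,0,-4],[0,0,0,0,-2],[0,0,0,0,0]]]'>/dev/null; python3 t.py; python3 -m handwheel '[[[0,0,0,0,-2],[0,0,0,0,-1],[0,0,0,0,0]]]'>/dev/null; python3 t.py
```

```text
t 15.3833 phi -129.1 F [ 4.1 -1.9 -1.7] T [-0.23 -0.72  0.01] op 0.159 p [0.5653 0.1968 0.1125] ff 39.23893868923187
t 15.6333 phi -126.1 F [ 3.8 -0.6 -2.3] T [-0.26 -1.03 -0.03] op 0.156 p [0.5657 0.1967 0.1126] ff 39.17322278022766
```

```bash
python3 -m handwheel '[[[0,0,0,0,-1.5],[0,0,0,0,0]]]'>/dev/null; python3 t.py;  python3 -m handwheel '[[[0,0,0,0,2.5],[0,0,0,-0.003,0],[0,0,0,-0.005,0],[0,0,0,0,0]]]'>/dev/null; python3 t.py
```

```text
t 15.8 phi -124.6 F [ 5.7 -1.5 -2.3] T [-0.25 -1.14 -0.08] op 0.154 p [0.5658 0.1966 0.1126] ff 39.202308654785156
t 16.1333 phi -127.1 F [ 2.3 -4.5  0.1] T [-0.7  -0.53 -0.06] op 0.153 p [0.565 0.196 0.121] ff 39.67026472091675
```

Up 8 mm without resistance, so it is past the lips. Lifting on.

```bash
python3 -m handwheel '[[[0,0,0,-0.008,0],[0,0,0,-0.01,0],[0,0,0,-0.01,0],[0,0,0,-0.012,0],[0,0,0,-0.015,0],[0,0,0,-0.015,0],[0,0,0,-0.012,0],[0,0,0,-0.008,0],[0,0,0,0,0],[0,0,0,0,0],[0,0,0,0,0],[0,0,0,0,0]]]' 60 >/dev/null; python3 t.py; python3 look.py w5; python3 - <<'E'
from h import *
im=viewer.read_camera("scene")[150:270,160:320]; w=cv2.imread("pics/w5.png")
cv2.imwrite("pics/end.png",np.hstack([cv2.resize(im,(400,300),interpolation=2),cv2.resize(w,(400,300))]))
E
```

```text
t 17.1333 phi -126.9 F [ 0.8 -0.5 -1. ] T [ 0.   -0.04 -0.  ] op 0.151 p [0.5636 0.1967 0.209 ] ff 64.30917620658875
[0.5637 0.1967 0.209 ] [ 0.17  0.14  1.79  0.    1.21 -2.33] [-0.601 -0.799]
pot_rim 0.85 279 205 [0.5628 0.1954 0.09  ]
valve_grip 0.81 180 4 [0.5281 0.0406 0.122 ]
cap_grip 0.78 185 304 [0.6732 0.2099 0.126 ]
cap_grip 0.75 416 73 [0.4264 0.1694 0.126 ]
cap_grip 0.7 394 262 [0.5114 0.2817 0.126 ]
unit 0.61 251 121 [0.5445 0.1189 0.    ]
```

View pics/end.png

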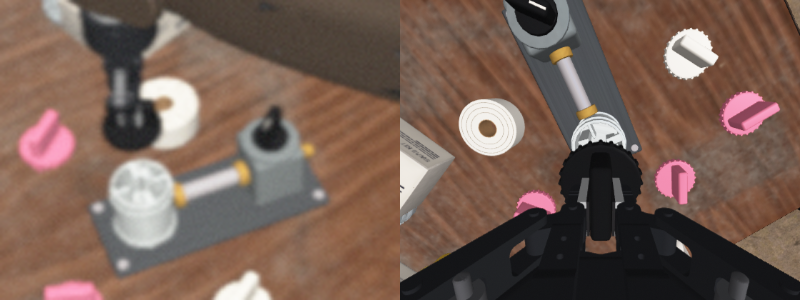

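The cap hangs level in the fingers, the pot is open below it, and the valve is still shut. The lift is about 97 mm.

```bash
python3 -c "
from plant import sign_off; print(sign_off())"
```

```text
the job is handed in; nothing more can be done
None
```

The job is handed in, with no verdict shown: the valve is shut at its stop and the cap, which unlocked anticlockwise, is held level about 97 mm above the open pot; the mug, phone and label roll were not touched.

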